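Load the battery charging station and switch it back on

TASK

Switch the charging station off at both its toggles, the red one (power) and the yellow one (fan), then put every battery pack on the worktop into the bay of its own colour, contact end to the back, pushed fully home: square and flush against the back fence and the left fence. Once all the packs are home and released, flip the yellow fan toggle on again, and only after that flip the red power toggle on again; leave the dosing cup and the soap beside it alone.

Things in the scene. Friction and masses are not known exactly. Their poses are not given: they have to be found in the camera images.
- charger: fixed charging station: white base plate 160 (x) by 460 (y) by 10 mm. Origin: centre of its underside; x from its open front to its back (away from the robot), y to its left, z up. Bays are open in front and at their right; centre lines at y = +170 (blue), +70 (green), -30 mm (orange), with coloured strips. Grey fences stand 12 mm above the plate. Right end: switch pod, x -75..75, y -115..-225, top z = 22 mm
- pack_blue: loose blue battery pack: black block 110 (x) by 56 (y) by 50 mm (z), 0.35 kg nominal, blue panel on top and blue stripe along each side. Origin: centre of its underside, z up; +x points to the end with the copper contacts. May be absent
- nose_blue (a point): lower edge, midway, of the blue pack's contact end face, 55 mm ahead (+x) of the pack's origin
- bay_blue (a point): where the origin of the blue pack lies when it is fully home in the blue bay: on the plate (z 10 mm above the worktop), contact end touching the 10 mm thick back fence (55 mm ahead of this point), left side touching the 8 mm thick left fence (28 mm to its left). Axes as the charger's: +x to the back fence, +y to the left fence
- pack_green: loose green battery pack: black block 110 (x) by 56 (y) by 50 mm (z), 0.35 kg nominal, green panel on top and green stripe along each side. Origin: centre of its underside, z up; +x points to the end with the copper contacts. May be absent
- nose_green (a point): lower edge, midway, of the green pack's contact end face, 55 mm ahead (+x) of the pack's origin
- bay_green (a point): where the origin of the green pack lies when it is fully home in the green bay: on the plate (z 10 mm above the worktop), contact end touching the 10 mm thick back fence (55 mm ahead of this point), left side touching the 8 mm thick left fence (28 mm to its left). Axes as the charger's: +x to the back fence, +y to the left fence
- pack_orange: loose orange battery pack: black block 110 (x) by 56 (y) by 50 mm (z), 0.35 kg nominal, orange panel on top and orange stripe along each side. Origin: centre of its underside, z up; +x points to the end with the copper contacts. May be absent
- nose_orange (a point): lower edge, midway, of the orange pack's contact end face, 55 mm ahead (+x) of the pack's origin
- bay_orange (a point): where the origin of the orange pack lies when it is fully home in the orange bay: on the plate (z 10 mm above the worktop), contact end touching the 10 mm thick back fence (55 mm ahead of this point), left side touching the 8 mm thick left fence (28 mm to its left). Axes as the charger's: +x to the back fence, +y to the left fence
- toggle_power (a joint): angle of the power toggle (rad), bat with a red sleeve: +0.45 = on, leaning to the charger's back (+x); -0.45 = off, leaning to its front; 0 is upright. It snaps over: past upright it falls to the nearer end by itself; about 2 N at the tip flips it. It starts on
- power_pivot (a point): pivot of the power toggle, on the pod's top, 22 mm above the worktop, at x = +10, y = -145 mm of the charger; axes as the charger's. The pivot axis runs along y
- power_tip (a point): tip of the power toggle's bat, 53 mm from the pivot; steel stem 9 mm thick, red sleeve 14 mm thick over the last 34 mm
- toggle_fan (a joint): angle of the fan toggle (rad), bat with a yellow sleeve: +0.45 = on, leaning to the charger's back (+x); -0.45 = off, leaning to its front; 0 is upright. It snaps over: past upright it falls to the nearer end by itself; about 2 N at the tip flips it. It starts on
- fan_pivot (a point): pivot of the fan toggle, on the pod's top, 22 mm above the worktop, at x = +10, y = -205 mm of the charger; axes as the charger's. The pivot axis runs along y
- fan_tip (a point): tip of the fan toggle's bat, 53 mm from the pivot; steel stem 9 mm thick, yellow sleeve 14 mm thick over the last 34 mm
- dosing_cup: loose bystander: pale grey dosing cup, 63 mm across, 49 mm high; origin at the centre of its underside
- soap_bar: loose bystander: pink soap bar 48 x 75 x 20 mm; origin at the centre of its underside
There are look-alikes about, which are no part of the job. What is shaped like the pack_green but pink is not meant.

How it is judged:
On the way, in this order (a step that is already met when the one before it is completed fails the run):
1. both toggles, power and fan, are off (value of joint each of toggle_power, toggle_fan below -0.35 rad), for 0.2 s.
2. with both toggles off, every pack present is home in its bay and released (all of step 1 and x of pack_blue in the frame of bay_blue between -0.004 and 0.004 m and y of pack_blue in the frame of bay_blue between -0.004 and 0.004 m and z of pack_blue in the frame of bay_blue between -0.004 and 0.004 m and angle between the x axis of pack_blue and the x axis of bay_blue, either way round below 0.04 rad and angle between each of pack_blue, pack_green, pack_orange's own z axis and vertical below 0.04 rad and x of nose_blue in the frame of bay_blue above 0.04 m and x of pack_green in the frame of bay_green between -0.004 and 0.004 m and y of pack_green in the frame of bay_green between -0.004 and 0.004 m and z of pack_green in the frame of bay_green between -0.004 and 0.004 m and angle between the x axis of pack_green and the x axis of bay_green, either way round below 0.04 rad and x of nose_green in the frame of bay_green above 0.04 m and x of pack_orange in the frame of bay_orange between -0.004 and 0.004 m and y of pack_orange in the frame of bay_orange between -0.004 and 0.004 m and z of pack_orange in the frame of bay_orange between -0.004 and 0.004 m and angle between the x axis of pack_orange and the x axis of bay_orange, either way round below 0.04 rad and x of nose_orange in the frame of bay_orange above 0.04 m and contact force between the fingers and pack_blue below 0.2 N and contact force between the fingers and pack_green below 0.2 N and contact force between the fingers and pack_orange below 0.2 N), for 0.2 s.
3. the fan toggle is on while the power is still off (value of joint toggle_fan above 0.35 rad and value of joint toggle_power below -0.35 rad), for 0.2 s.
4. the power toggle is on (value of joint toggle_power above 0.35 rad), for 0.2 s.
At the end, for the whole second after the job is handed in: Every pack present rests flat in the bay of its own colour, contact end to the back, within 4 mm of touching the back and left fences and within 0.04 rad of square, at rest; fan toggle on and power toggle on (both beyond 0.35 rad) (x of pack_blue in the frame of bay_blue between -0.004 and 0.004 m and y of pack_blue in the frame of bay_blue between -0.004 and 0.004 m and z of pack_blue in the frame of bay_blue between -0.004 and 0.004 m and angle between the x axis of pack_blue and the x axis of bay_blue, either way round below 0.04 rad and angle between each of pack_blue, pack_green, pack_orange's own z axis and vertical below 0.04 rad and x of nose_blue in the frame of bay_blue above 0.04 m and x of pack_green in the frame of bay_green between -0.004 and 0.004 m and y of pack_green in the frame of bay_green between -0.004 and 0.004 m and z of pack_green in the frame of bay_green between -0.004 and 0.004 m and angle between the x axis of pack_green and the x axis of bay_green, either way round below 0.04 rad and x of nose_green in the frame of bay_green above 0.04 m and x of pack_orange in the frame of bay_orange between -0.004 and 0.004 m and y of pack_orange in the frame of bay_orange between -0.004 and 0.004 m and z of pack_orange in the frame of bay_orange between -0.004 and 0.004 m and angle between the x axis of pack_orange and the x axis of bay_orange, either way round below 0.04 rad and x of nose_orange in the frame of bay_orange above 0.04 m and linear speed of each of pack_blue, pack_green, pack_orange below 0.02 m/s and value of joint each of toggle_fan, toggle_power above 0.35 rad).
It fails at once if the dosing cup is pushed more than 6 cm away or tipped over (distance of dosing_cup from where it was at the start of the episode above 0.06 m or angle between dosing_cup's own z axis and vertical above 0.6 rad).
It fails at once if the soap bar is pushed more than 6 cm away (distance of soap_bar from where it was at the start of the episode above 0.06 m).
Of pack_blue, pack_green, pack_orange only 2 to 3 are there at a start; the rules pass over those that are not, and their reading is None.
At some moment in a run one of pack_blue, pack_green, pack_orange may be knocked a few centimetres aside while the robot is not near it.
Once in a run the grip may slacken for a moment while it holds something.
It also fails if it takes over 210 s, if anything falls off the work surface, if the arm or the gripper's body presses on something with over 40 N, if the wrist force passes 120 N, or if a joint passes its speed limit or range.

ROBOT

A 7-joint arm with a two-finger parallel gripper is mounted at the origin on a cart in front of the work surface, level with it; the furniture and walls round the work are solid. World frame = base frame: x ahead of the robot, y to its left, z up, the work surface at z = 0. Lengths are in m, angles in rad, forces in N, time in s.
With the tool pointing down it reaches from about 0.425 to 0.925 m from the base axis. Payload 6.8 kg.
Tool frame: the origin (TCP) lies on the centre line of the jaws, within the pads' length; the fingertips stand r.tips_ahead ahead of it and the grasp point (between the pads) lies 2 mm behind it (r.tips_ahead is the distance from the TCP to the fingertips, in m); z points along the fingers, y is the line along which they close (so a half turn about z gives the same grasp; the last joint's range is limited). The gripper opens to 88 mm and grips with 3 to 60 N. Pads are 20 mm wide; open, the fingers measure 115 mm over their backs; the gripper's body (75 mm by 178 mm) begins 61 mm behind the grasp point.
Start: joints at [1.088, 0.477, 0.022, 1.555, -0.011, 1.109, -0.083], TCP at [0.247, -0.628, 0.24] pointing down, gripper open.
Joint ranges: [-2.96, 2.96], [-0.34, 2.1], [-1.41, 1.46], [0.24, 2.44], [-1.37, 4.51], [0.17, 1.92], [-2.96, 2.96]. Speed limits (rad/s): [2.39, 2.39, 3.14, 3.14, 3.14, 3.14, 3.14].

INTERFACE

Orientations are given as a unit quaternion [w, x, y, z].
In Python, from workcell import r gives the robot as it stands.
- The arm moves only by the shell command python3 -m inch 'ROWS' [FORCE]. ROWS is JSON, a list that holds one entry, the list of rows, each a list of 7 numbers: the shift along the tool's x, y, z scaled (see below), then the turn, a rotation vector about the tool's x, y, z scaled (see below), then the closure, from -1 (fully open) to 1 (shut). In form: [[[x, y, z, rx, ry, rz, hand], ...]]. A call has 1 to 12 rows; each row shifts and turns the commanded pose from where the row before left it, along the tool's axes as they then stand; what a row does not reach is not made up. The controller multiplies each number of a shift by 25 mm and each number of a turn by 0.12 rad. A row lasts 1/8 s, in which the tool goes at most 62.5 mm and 10.7 degrees, less where a joint would pass 70% of its speed; a pose out of reach is approached as far as the arm can. A call with a number of a shift or a turn outside -1 to 1 is refused whole. A call with a gripper value outside its range is refused whole. The fingers move at their own pace and stop on an object; FORCE is the grip in N (left out, the last holds). Time passes only in rows, so rows that do not move let the fingers close. It gives the time, the measured TCP pose, the force, the opening and the grip force at its end, in the units of the state.
- r.observe(): the state, without advancing time (a new reading comes with each control period).
- r.camera(name): name is "side" or "top" or "wrist"; returns the picture (400x640x3 uint8, red, green, blue); there is no depth.
- r.camera_info(name): a dict with "intrinsics" (3x3 intrinsics, pixels), "distortion" ([k1, k2, p1, p2, k3] as OpenCV has them; the pictures are not rectified), "R" (3x3) and "t" (3): a world point X has camera coordinates R X + t. Camera axes: x right, y down, z forward; pixel columns grow to the right and rows downward; lengths in m; the calibration is good to about 2 mm. A picture is of the moment at which its call begins: read the wrist's pose just before it. camera_info takes no time and is no camera call; for the wrist camera it gives the pose at the moment of the call.
- r.finish_job(): hands the job in; it is judged then, once.
The state is a dict: "clock": time; "q": joint angles; "qd": joint speeds; "joint_torque": joint torques, N m; "tcp_pos": TCP position; "orientation": TCP orientation; "wrist_force": force on the tool from outside, world axes, zero at the start; "torque": the same for the moment, N m; "opening": opening from 0.0 (shut) to 1.0 (fully open); "gripper_force": force on a finger pad.
Only numpy, scipy, OpenCV 4.12 (cv2) and the standard library are available. Lean on these libraries where they do the work, as an engineer would, in place of code of your own. Each camera call takes 0.05 s, during which the arm holds its last target. There are 200 camera calls.

## Working session

There is one attempt and no reset: what is moved stays moved. The work goes in short steps, Python scripts to look and compute and a shell command to move; the robot and the scene stay as the last step left them, time stands still between calls to the robot, and variables do not carry over. Pictures are saved under pics/ and viewed, at most 14 in all, crops included, and the job is handed in when it is done.

```bash
ls; mkdir -p pics
cat > h.py <<'E'
from workcell import r
import numpy as np, cv2
def snap(n,f=None):
    ci=r.camera_info(n); im=np.array(r.camera(n))
    if f: cv2.imwrite('pics/'+f,im[:,:,::-1])
    return im,ci
def ray(ci,px,z):
    K=np.array(ci['intrinsics']);D=np.array(ci['distortion']);R=np.array(ci['R']);t=np.array(ci['t'])
    p=cv2.undistortPoints(np.array(px,float).reshape(-1,1,2),K,D).reshape(-1,2)
    d=np.c_[p,np.ones(len(p))]@R; c=-R.T@t
    return c+d*((np.broadcast_to(z,len(p))-c[2])/d[:,2])[:,None]
def proj(ci,X):
    R=np.array(ci['R']);return cv2.projectPoints(np.array(X,float).reshape(-1,1,3),cv2.Rodrigues(R)[0],np.array(ci['t'],float),np.array(ci['intrinsics']),np.array(ci['distortion']))[0].reshape(-1,2)
E
python3 - <<'E'
from h import *
for n in ('top','side','wrist'):
    im,ci=snap(n,n+'0.png'); R=np.array(ci['R']); print(n,(-R.T@np.array(ci['t'])).round(3),R[2].round(2))
s=r.observe();print(s['clock'],s['tcp_pos'],s['orientation'],s['opening'],r.tips_ahead)
E
```

```text
pics
top [ 0.339 -0.006  1.292] [ 0.18 -0.01 -0.98]
side [ 0.511 -0.912  0.461] [ 0.07  0.92 -0.39]
wrist [ 0.323 -0.598  0.385] [-0.27 -0.11 -0.96]
0.15 [ 0.24694317 -0.62777421  0.2389476 ] [-6.33227210e-04  9.82492253e-01  1.86302280e-01 -1.81081224e-04] 1.0081364348996174 0.017
```

View pics/top0.png

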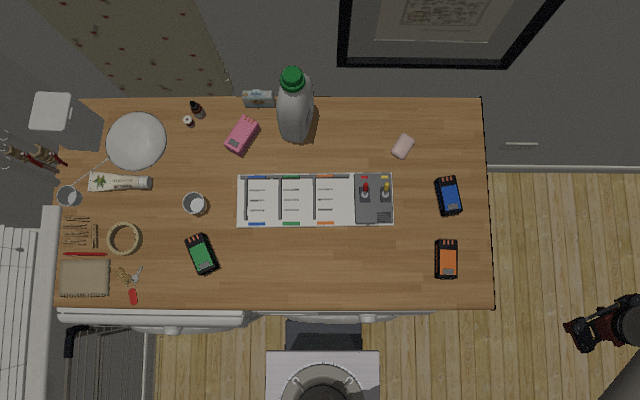

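View pics/side0.png

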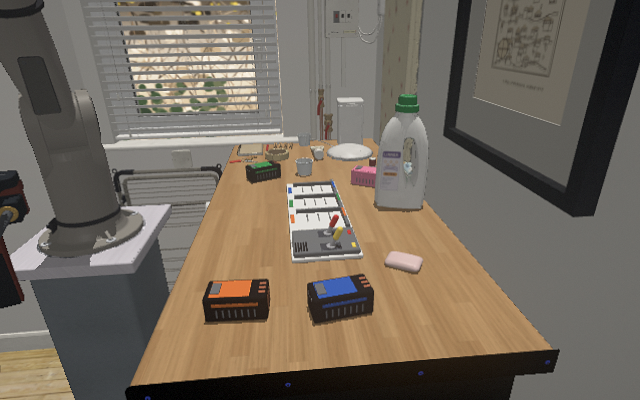

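Top view: green pack at (202,254), blue (449,196) and orange (446,259), all with contacts towards the image top. The look-alike is the pink pack at (241,134), which I reject by colour. The charger is centred near (315,200), with its toggles at (365,188) and (386,190). Cup is at (194,203), soap at (402,146).

```bash
cat >> h.py <<'E'
def hue(im,lo,hi,s=120,v=50,roi=None):
    m=cv2.inRange(cv2.cvtColor(im,cv2.COLOR_RGB2HSV),(lo,s,v),(hi,255,255))
    if roi is not None:
        k=np.zeros_like(m);a,b,c,d=roi;k[b:d,a:c]=m[b:d,a:c];m=k
    return m
HUES=dict(blue=(105,125),green=(50,85),orange=(5,18))
def blob(m):
    c=max(cv2.findContours(m,cv2.RETR_EXTERNAL,cv2.CHAIN_APPROX_NONE)[0],key=cv2.contourArea);return c.reshape(-1,2)
def rect(P):
    (c,wh,a)=cv2.minAreaRect((P[:,:2]*1000).astype(np.float32)); 
    if wh[0]<wh[1]: a+=90; wh=wh[::-1]
    a=(a+90)%180-90
    return np.array(c).round(1),np.array(wh).round(1),round(a,1)
E
python3 - <<'E'
from h import *
im,ci=snap('top')
for n,roi in dict(blue=(425,165,475,225),green=(180,225,225,280),orange=(425,230,470,285)).items():
    P=ray(ci,blob(hue(im,*HUES[n],roi=roi)),0.05); print(n,rect(P))
# plate: white
g=cv2.inRange(cv2.cvtColor(im,cv2.COLOR_RGB2HSV),(0,0,150),(180,40,255)); k=np.zeros_like(g);k[165:235,230:400]=g[165:235,230:400]
ys,xs=np.nonzero(k); P=ray(ci,np.c_[xs,ys],0.01);print('plate white',rect(P))
for n in HUES:
    m=hue(im,*HUES[n],s=80,roi=(232,168,355,232)); k,l,st,c=cv2.connectedComponentsWithStats(m)
    for i in range(1,k):
        if st[i,4]>4: print(n,c[i].round(1),st[i,4],ray(ci,[c[i]],0.012 if c[i][1]>200 else .022).round(4))
c=cv2.resize(im[150:300,180:480],None,fx=2.6,fy=2.6,interpolation=3);cv2.imwrite('pics/crop.png',c[:,:,::-1])
E
```

```text
blue (array([ 577.7, -365.7]), array([72.9, 47.9]), 8.6)
green (array([409.2, 340.6]), array([70., 47.]), 25.4)
orange (array([ 394.6, -349.9]), array([70.3, 45.4]), -2.3)
plate white (array([578.4,  24.5]), array([457.7, 155.5]), -89.1)
blue [256.5 176.5] 36 [[0.6436 0.1949 0.022 ]]
blue [256.6 223.4] 37 [[0.5065 0.192  0.012 ]]
green [290.8 176.1] 46 [[0.645  0.0941 0.022 ]]
green [291. 223.] 51 [[0.5078 0.0922 0.012 ]]
orange [282.1 198.6] 1413 [[0.5777 0.1184 0.022 ]]
orange [324.6 175.5] 38 [[ 0.6469 -0.0047  0.022 ]]
orange [324.8 222.5] 49 [[ 0.5094 -0.0056  0.012 ]]
```

View pics/crop.png

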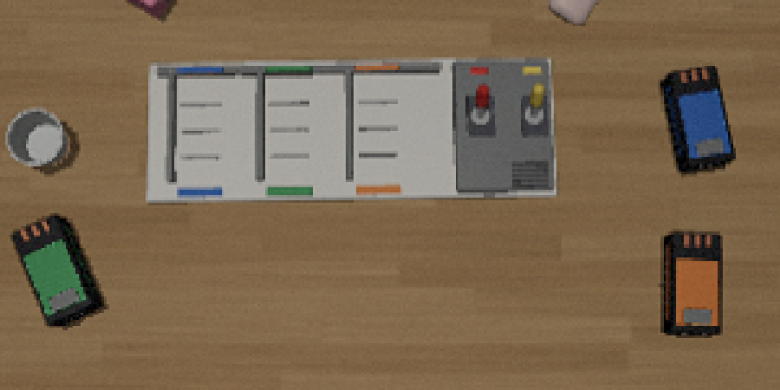

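The charger centre is about (0.578, 0.024) with yaw about +0.85°. The crop confirms the blue, green and orange packs, contacts at the far end. First move: square the tool, spread the fingers to about 44 mm and go behind both toggles.

```bash
cat >> h.py <<'E'
C0=np.array([.578,.024]);YAW=.0148
def ch(x,y,yaw=None):
    c,s=np.cos(YAW),np.sin(YAW);return C0+np.array([c*x-s*y,s*x+c*y])
def to(x,y,z,yaw):
    """shift in units of 25 mm along tool axes once yaw (of tool x, deg) is reached; turn in units of .12"""
    s=r.observe();w,a,b,c=s['orientation'];
    from scipy.spatial.transform import Rotation as Ro
    M=Ro.from_quat([a,b,c,w]);X=M.apply([1,0,0]);y0=np.degrees(np.arctan2(X[1],X[0]))
    T=Ro.from_euler('zx',[np.radians(yaw),np.pi][::1] if 0 else [0,0]) if 0 else Ro.from_euler('z',yaw,degrees=True)*Ro.from_euler('x',180,degrees=True)
    d=T.inv().apply(np.array([x,y,z])-s['tcp_pos'])/.025; rv=(M.inv()*T).as_rotvec()/.12
    print('t',round(s['clock'],2),'tcp',np.round(s['tcp_pos'],4),'yaw',round(y0,2),'| shift',d.round(2),'turn',rv.round(2),'| open',round(s['opening'],3),'F',np.round(s['wrist_force'],1))
E
python3 -m inch '[[[0,0,0,0,0,1,0],[0,0,0,0,0,1,0],[0,0,0,0,0,1,0],[0.86,-0.99,0,0,0,0,0],[0.86,-0.99,0,0,0,0,0],[0.86,-0.99,0,0,0,0,0],[0.86,-0.99,0,0,0,0,0],[0.86,-0.99,0,0,0,0,0],[0.86,-0.99,0,0,0,0,0],[0.86,-0.99,0,0,0,0,0],[0.86,-0.99,0,0,0,0,0],[0.86,-0.99,0,0,0,0,0]]]'
python3 -m inch '[[[0.86,-0.99,0,0,0,0,0],[0.86,-0.99,0,0,0,0,0],[0.86,-0.99,0,0,0,0,0],[0.86,-0.99,0,0,0,0,0],[0.86,-0.99,0,0,0,0,0],[0.86,-0.99,0,0,0,0,0],[0.86,-0.99,0,0,0,0,0],[0.86,-0.99,0,0,0,0,0],[0.86,-0.99,0,0,0,0,0],[0,0,0,0,0,0,0],[0,0,0,0,0,0,0]]]'
python3 - <<'E'
from h import *
to(.648,-.151,.062,.85)
snap('wrist','w1.png')
E
```

```text
clock: 1.7
tcp_pos: [0.4378, -0.4016, 0.2396]
orientation: [-0.0, 1.0, 0.007, -0.0]
wrist_force: [0.2, 0.3, -0.4]
opening: 0.499
gripper_force: 0.0
clock: 3.08
tcp_pos: [0.6269, -0.1779, 0.2394]
orientation: [0.0, 1.0, 0.007, -0.0]
wrist_force: [0.2, -0.5, -0.4]
opening: 0.498
gripper_force: 0.0
t 3.08 tcp [ 0.6269 -0.1779  0.2394] yaw 0.81 | shift [ 0.86 -1.06  7.1 ] turn [ 0.01  0.01 -0.01] | open 0.498 F [ 0.2 -0.5 -0.4]
```

View pics/w1.png

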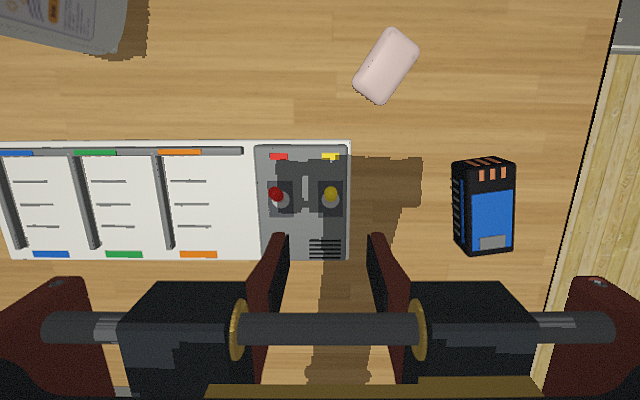

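Wrist view: red toggle at (277,194), yellow at (331,195), right plate edge near column 350, blue pack at (484,205) and soap at (386,66). I'll refine the charger and blue pack poses from this frame.

Run:
```python
from h import *
im,ci=snap('wrist')
for n in HUES:
    m=hue(im,*HUES[n],s=110,roi=(0,140,250,265)); k,l,st,c=cv2.connectedComponentsWithStats(m)
    for i in range(1,k):
        if 40<st[i,4]<800: print(n,c[i].round(1),st[i],ray(ci,[c[i]],0.011 if c[i][1]>200 else .022).round(4))
P=ray(ci,blob(hue(im,*HUES['blue'],roi=(440,140,530,265))),0.05); print(rect(P))
g=cv2.cvtColor(im,cv2.COLOR_RGB2HSV); w=((g[:,:,1]<40)&(g[:,:,2]>130))
e=[]
for x in range(30,240,10):
    r_=np.nonzero(w[200:290,x])[0]; e.append((x,200+r_.max()+.5))
Pf=ray(ci,e,.01);f=np.polyfit(Pf[:,1],Pf[:,0],1);print('front edge slope',f, 'resid',np.std(Pf[:,0]-np.polyval(f,Pf[:,1])))
print(ray(ci,[(349.5,259.5),(350.5,141)],.01).round(4))
m=cv2.inRange(g,(0,0,60),(180,60,125))
s=[i for i in range(140,265)]; print([tuple(im[y,120]) for y in range(138,164,2)])
```

```text
blue [ 16. 153.] [  0 150  33   6 166] [[0.647  0.1898 0.022 ]]
blue [ 50.2 253.5] [ 32 251  37   6 214] [[0.5098 0.1922 0.011 ]]
green [ 94. 152.] [ 73 150  43   5 211] [[0.6488 0.0952 0.022 ]]
green [123.2 254. ] [105 251  37   7 239] [[0.5108 0.0924 0.011 ]]
orange [178.6 151.5] [157 149  44   6 261] [[ 0.6502 -0.005   0.022 ]]
orange [197.5 253.8] [179 251  38   7 240] [[ 0.5127 -0.0075  0.011 ]]
(array([ 579.5, -367.5]), array([71.9, 46.6]), 8.5)
front edge slope [-0.01705869  0.50359156] resid 6.414299836455503e-05
[[ 0.5063 -0.2093  0.01  ]
 [ 0.663  -0.2054  0.01  ]]
[(np.uint8(185), np.uint8(153), np.uint8(102)), (np.uint8(157), np.uint8(155), np.uint8(146)), (np.uint8(218), np.uint8(216), np.uint8(209)), (np.uint8(222), np.uint8(220), np.uint8(213)), (np.uint8(144), np.uint8(145), np.uint8(138)), (np.uint8(110), np.uint8(112), np.uint8(109)), (np.uint8(136), np.uint8(137), np.uint8(135)), (np.uint8(130), np.uint8(131), np.uint8(129)), (np.uint8(129), np.uint8(130), np.uint8(129)), (np.uint8(231), np.uint8(229), np.uint8(220)), (np.uint8(218), np.uint8(217), np.uint8(209)), (np.uint8(216), np.uint8(216), np.uint8(209)), (np.uint8(217), np.uint8(217), np.uint8(209))]
```

```bash
python3 -m inch '[[[0.86,-1,0,0,0,0,0],[0,0,1,0,0,0,0],[0,0,1,0,0,0,0],[0,0,1,0,0,0,0],[0,0,1,0,0,0,0],[0,0,1,0,0,0,0],[0,0,1,0,0,0,0],[0,0,1,0,0,0,0],[0,0,0,0,0,0,0],[0,0,0,0,0,0,0]]]'; python3 -c "
from h import *
to(.588,-.151,.062,.85)"
```

```text
clock: 4.42
tcp_pos: [0.649, -0.1525, 0.0657]
orientation: [0.0, 1.0, 0.007, 0.001]
wrist_force: [-1.3, 0.4, -0.4]
opening: 0.499
gripper_force: 0.0
t 4.42 tcp [ 0.649  -0.1525  0.0657] yaw 0.79 | shift [-2.44 -0.1   0.15] turn [ 0.   -0.01 -0.01] | open 0.499 F [-1.3  0.4 -0.4]
```

```bash
sed -i 's/^C0=.*/C0=np.array([.581,.0235]);YAW=.0165/' h.py; python3 -m inch '[[[-0.4,0,0.1,0,0,0,0],[-0.4,0,0,0,0,0,0],[-0.4,0,0,0,0,0,0],[-0.4,0,0,0,0,0,0],[-0.4,0,0,0,0,0,0],[-0.4,0,0,0,0,0,0],[0,0,0,0,0,0,0],[0,0,0,0,0,0,0]]]'; python3 -m inch '[[[0,0,-1,0,0,0,0],[0,0,-1,0,0,0,0],[0,0,-1,0,0,0,0],[0,0,-1,0,0,0,0],[0,0,-1,0,0,0,0],[0,0,-1,0,0,0,-1],[0,0,-1,0,0,0,-1],[0,0,0,0,0,0,-1],[0,0,0,0,0,0,-1]]]'
python3 - <<'E'
from h import *
im,_=snap('wrist');cv2.imwrite('pics/w2.png',cv2.resize(im[130:290,230:370],None,fx=2.5,fy=2.5)[:,:,::-1])
a=np.radians(8.5); print('blue centre guess',np.array([.5785,-.3665])+.010*np.array([np.cos(a),np.sin(a)]))
to(.588,-.365,.045,8.5)
E
```

```text
clock: 5.42
tcp_pos: [0.5981, -0.1518, 0.0656]
orientation: [0.0, 1.0, 0.008, 0.01]
wrist_force: [21.2, 0.6, -1.1]
opening: 0.496
gripper_force: 9.0
clock: 6.55
tcp_pos: [0.5874, -0.1525, 0.2357]
orientation: [-0.0, 1.0, 0.007, -0.001]
wrist_force: [-0.1, 0.3, -0.4]
opening: 0.919
gripper_force: 0.0
blue centre guess [ 0.58839016 -0.36502191]
t 6.6 tcp [ 0.5874 -0.1524  0.2355] yaw 0.85 | shift [-1.23  8.41  7.62] turn [-0.01  0.02 -1.11] | open 0.961 F [-0.7  0.1 -0.5]
```

View pics/w2.png

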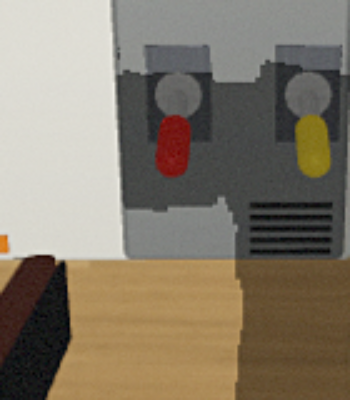

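Both bats now lean to the front (red at (172,145), yellow at (313,145) in the crop), so both are off. Next: grasp the blue pack.

```bash
python3 -m inch '[[[0,0,0,0,0,-0.56,-1],[0,0,0,0,0,-0.55,-1],[-0.12,0.84,0,0,0,0,-1],[-0.12,0.84,0,0,0,0,-1],[-0.12,0.84,0,0,0,0,-1],[-0.12,0.84,0,0,0,0,-1],[-0.12,0.84,0,0,0,0,-1],[-0.12,0.84,0,0,0,0,-1],[-0.12,0.84,0,0,0,0,-1],[-0.12,0.84,0,0,0,0,-1],[-0.12,0.84,0,0,0,0,-1],[-0.12,0.84,0,0,0,0,-1]]]'; python3 -m inch '[[[0,0,0.7,0,0,0,-1],[0,0,1,0,0,0,-1],[0,0,1,0,0,0,-1],[0,0,0,0,0,0,-1],[0,0,0,0,0,0,-1]]]'
python3 - <<'E'
from h import *
im,ci=snap('wrist','w3.png')
m=hue(im,*HUES['blue']);ys,xs=np.nonzero(m);print(xs.min(),xs.max(),ys.min(),ys.max())
print(rect(ray(ci,blob(m),.05)))
to(.588,-.365,.042,8.5)
E
```

```text
clock: 8.1
tcp_pos: [0.5899, -0.366, 0.2371]
orientation: [-0.0, 0.997, 0.074, -0.0]
wrist_force: [-0.0, -0.3, 1.1]
opening: 1.003
gripper_force: 0.0
clock: 8.72
tcp_pos: [0.5904, -0.3642, 0.1701]
orientation: [-0.0, 0.997, 0.074, 0.0]
wrist_force: [1.0, 0.1, 0.4]
opening: 0.999
gripper_force: 0.0
302 355 170 245
(array([ 579.7, -366.8]), array([71.2, 46.8]), 9.0)
t 8.78 tcp [ 0.5907 -0.3645  0.1706] yaw 8.51 | shift [-0.11  0.    5.15] turn [ 0.01 -0.01  0.  ] | open 0.997 F [-0.4 -0.6 -0.2]
```

View pics/w3.png

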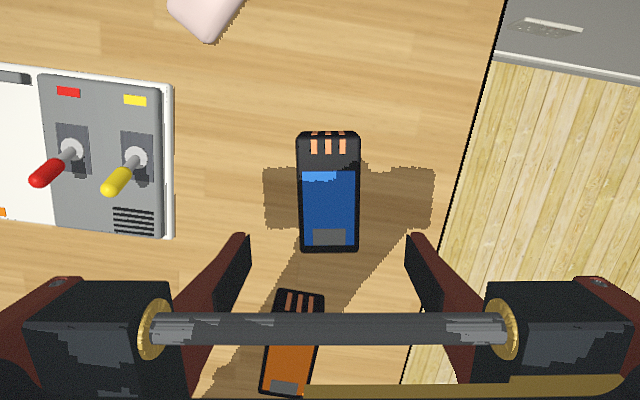

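Blue pack sits at (329,195), contacts far end (328,145), between the open fingers. Grasping.

```bash
python3 - <<'E'
from h import *
ci=r.camera_info('wrist')
P=ray(ci,[(329,139),(329,171),(329,245),(329,249.5)],.05);a=np.radians(8.7);print(((P[:,:2]-r.observe()['tcp_pos'][:2])@[np.cos(a),np.sin(a)]).round(4))
E
python3 -m inch '[[[0,0,1,0,0,0,-1],[0,0,1,0,0,0,-1],[0,0,1,0,0,0,-1],[0,0,1,0,0,0,-1],[0,0,1,0,0,0,-1],[0,0,0.1,0,0,0,-1],[0,0,0,0,0,0,1],[0,0,0,0,0,0,1],[0,0,0,0,0,0,1],[0,0,0,0,0,0,1],[0,0,0,0,0,0,1],[0,0,0,0,0,0,1]]]' 30
python3 -m inch '[[[0,0,-1,0,0,0,1],[0,0,-1,0,0,0,1],[0,0,-1,0,0,0,1],[0,0,-1,0,0,0,1],[0,0,-1,0,0,0,1],[0,0,0,0,0,0,1]]]'
python3 - <<'E'
from h import *
x,y=ch(.010,.170);print(x,y)
to(x-.012,y-.006,.042+.016,.95)
E
```

```text
[ 0.0512  0.0238 -0.0466 -0.0512]
clock: 10.28
tcp_pos: [0.5903, -0.3649, 0.043]
orientation: [0.0, 0.997, 0.074, 0.0]
wrist_force: [-1.1, 0.1, 5.3]
opening: 0.639
gripper_force: 29.9
clock: 11.02
tcp_pos: [0.5905, -0.365, 0.1681]
orientation: [0.001, 0.997, 0.074, 0.001]
wrist_force: [0.7, 0.1, -4.7]
opening: 0.632
gripper_force: 29.9
0.5881937660560255 0.19364185178823926
t 11.03 tcp [ 0.5905 -0.365   0.1681] yaw 8.47 | shift [ -0.21 -22.11   4.4 ] turn [ 0.01 -0.02  1.09] | open 0.632 F [ 0.7  0.1 -4.7]
```

```bash
python3 -m inch '[[[0,0,0,0,0,0.55,1],[0,0,0,0,0,0.54,1],[0,-0.96,0,0,0,0,1],[0,-0.96,0,0,0,0,1],[0,-0.96,0,0,0,0,1],[0,-0.96,0,0,0,0,1],[0,-0.96,0,0,0,0,1],[0,-0.96,0,0,0,0,1],[0,-0.96,0,0,0,0,1],[0,-0.96,0,0,0,0,1],[0,-0.96,0,0,0,0,1],[0,-0.96,0,0,0,0,1]]]' 30
python3 -m inch '[[[0,-0.96,0,0,0,0,1],[0,-0.96,0,0,0,0,1],[0,-0.96,0,0,0,0,1],[0,-0.96,0,0,0,0,1],[0,-0.96,0,0,0,0,1],[0,-0.96,0,0,0,0,1],[0,-0.96,0,0,0,0,1],[0,-0.96,0,0,0,0,1],[0,-0.96,0,0,0,0,1],[0,-0.96,0,0,0,0,1],[0,-0.96,0,0,0,0,1],[0,0,0,0,0,0,1]]]'
python3 -m inch '[[[-0.2,-0.96,0,0,0,0,1],[0,-0.96,0,0,0,0,1],[0,0,0,0,0,0,1],[0,0,0,0,0,0,1]]]'
python3 - <<'E'
from h import *
im,ci=snap('wrist','w4.png')
x,y=ch(.010,.170)
to(x-.012,y-.006,.042+.016,.95)
E
```

```text
clock: 12.52
tcp_pos: [0.5856, -0.1228, 0.1674]
orientation: [0.0, 1.0, 0.009, 0.0]
wrist_force: [-0.6, 0.6, -4.7]
opening: 0.626
gripper_force: 30.0
clock: 14.02
tcp_pos: [0.5804, 0.143, 0.1675]
orientation: [-0.001, 1.0, 0.011, 0.0]
wrist_force: [0.4, 0.1, -5.3]
opening: 0.634
gripper_force: 30.0
clock: 14.52
tcp_pos: [0.5754, 0.1858, 0.1671]
orientation: [0.001, 1.0, 0.008, -0.0]
wrist_force: [-0.0, -0.1, -3.9]
opening: 0.626
gripper_force: 30.0
t 14.57 tcp [0.5755 0.1854 0.1671] yaw 0.89 | shift [ 0.03 -0.09  4.37] turn [ 0.01 -0.   -0.01] | open 0.629 F [-0.4 -1.  -5.4]
```

View pics/w4.png

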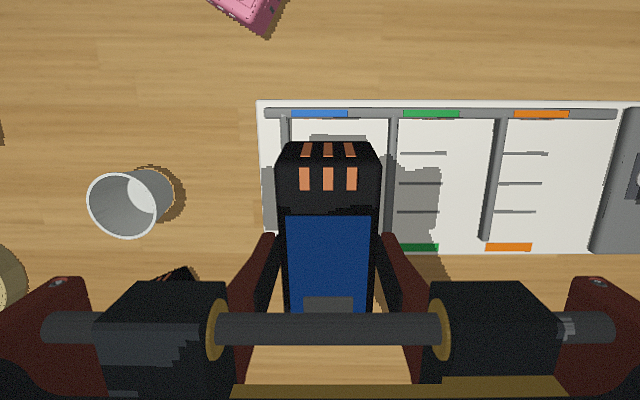

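Blue pack is held square; blue bay strip at (320,113), cup at (130,205) well clear. Lowering onto the plate, then pushing back and left.

```bash
python3 -m inch '[[[0,0,1,0,0,0,1],[0,0,1,0,0,0,1],[0,0,1,0,0,0,1],[0,0,1,0,0,0,1],[0,0,0.5,0,0,0,1],[0,0,0.1,0,0,0,1],[0,0,0,0,0,0,1],[0,0,0,0,0,0,1]]]' 20
python3 -m inch '[[[0.2,0,0,0,0,0,1],[0.2,0,0,0,0,0,1],[0.2,0,0,0,0,0,1],[0,0,0,0,0,0,1]]]'
python3 -m inch '[[[0.2,0,0,0,0,0,1],[0,0,0,0,0,0,1]]]'
python3 -c "
from h import *
x,y=ch(.010,.170);to(x,y,.053,.95)"
```

```text
clock: 15.58
tcp_pos: [0.5804, 0.1857, 0.0566]
orientation: [-0.0, 1.0, 0.007, 0.005]
wrist_force: [-0.0, -2.9, 19.8]
opening: 0.638
gripper_force: 20.0
clock: 16.08
tcp_pos: [0.5892, 0.1864, 0.0545]
orientation: [0.001, 1.0, 0.008, -0.001]
wrist_force: [-11.8, -1.3, 19.8]
opening: 0.637
gripper_force: 20.0
clock: 16.32
tcp_pos: [0.5944, 0.1868, 0.0545]
orientation: [0.0, 1.0, 0.008, -0.001]
wrist_force: [-10.5, -1.0, 17.2]
opening: 0.635
gripper_force: 20.0
t 16.32 tcp [0.5944 0.1868 0.0545] yaw 0.92 | shift [-0.24 -0.28  0.06] turn [ 0.01  0.02 -0.  ] | open 0.635 F [-10.5  -1.   17.2]
```

```bash
python3 -m inch '[[[0,0,-0.25,0,0,0,1],[0,0,0,0,0,0,1]]]'
python3 -m inch '[[[0.2,0,0,0,0,0,1],[0,0,0,0,0,0,1]]]'
python3 -m inch '[[[0.2,0,0,0,0,0,1],[0,0,0,0,0,0,1]]]'
python3 - <<'E'
from h import *
im,ci=snap('wrist','w5.png')
E
```

```text
clock: 16.58
tcp_pos: [0.5957, 0.1864, 0.0587]
orientation: [0.0, 1.0, 0.008, 0.0]
wrist_force: [0.1, -0.2, -5.2]
opening: 0.637
gripper_force: 20.0
clock: 16.82
tcp_pos: [0.5962, 0.1867, 0.0569]
orientation: [0.001, 1.0, 0.008, -0.005]
wrist_force: [-11.7, -1.1, 1.9]
opening: 0.635
gripper_force: 20.0
clock: 17.08
tcp_pos: [0.5968, 0.1868, 0.056]
orientation: [0.002, 1.0, 0.009, -0.009]
wrist_force: [-22.4, -0.7, 7.7]
opening: 0.636
gripper_force: 20.0
```

View pics/w5.png

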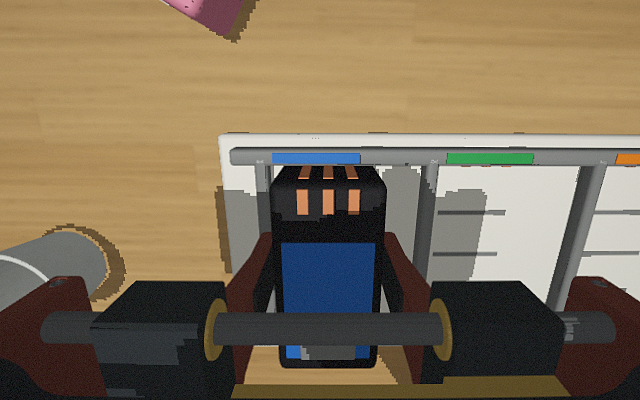

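Contact: the pack nose (328,170) is against the back fence, with a small gap at the left. Easing off and pushing left.

```bash
python3 -m inch '[[[-0.35,0,0.08,0,0,0,1],[0,-0.2,0,0,0,0,1],[0,-0.2,0,0,0,0,1],[0,0,0,0,0,0,1]]]'
python3 -m inch '[[[0,-0.15,0,0,0,0,1],[0,0,0,0,0,0,1]]]'
python3 -m inch '[[[0,-0.15,0,0,0,0,1],[0,0,0,0,0,0,1]]]'
python3 -c "
from h import *
x,y=ch(.010,.170);to(x,y,.053,.95)"
```

```text
clock: 17.62
tcp_pos: [0.596, 0.1939, 0.0558]
orientation: [0.003, 1.0, 0.008, -0.002]
wrist_force: [-4.8, -7.8, -1.9]
opening: 0.638
gripper_force: 20.0
clock: 17.88
tcp_pos: [0.596, 0.1941, 0.0558]
orientation: [0.005, 1.0, 0.007, -0.002]
wrist_force: [-4.7, -15.1, 3.1]
opening: 0.635
gripper_force: 20.0
clock: 18.12
tcp_pos: [0.5962, 0.1944, 0.0558]
orientation: [0.007, 1.0, 0.006, -0.002]
wrist_force: [-6.8, -20.6, 6.7]
opening: 0.638
gripper_force: 20.0
t 18.12 tcp [0.5962 0.1944 0.0558] yaw 0.66 | shift [-0.32  0.02  0.11] turn [ 0.12  0.04 -0.04] | open 0.638 F [ -6.8 -20.6   6.7]
```

```bash
python3 -m inch '[[[0,0.35,0.1,0,0,0,1],[0,0,0,0,0,0,1],[0,0,0,0,0,0,-0.5],[0,0,0,0,0,0,-0.7],[0,0,0,0,0,0,-0.7],[0,0,-1,0,0,0,-0.7],[0,0,-1,0,0,0,-1],[0,0,-1,0,0,0,-1],[0,0,-1,0,0,0,-1],[0,0,-1,0,0,0,-1],[-1,0,-1,0,0,0,-1],[-1,0,0,0,0,0,-1]]]'
python3 -m inch '[[[-1,0,-0.5,0,0,0,-1],[-1,0,0,0,0,0,-1],[0,0,0,0,0,0,-1],[0,0,0,0,0,0,-1]]]'
python3 - <<'E'
from h import *
im,ci=snap('wrist','w6.png')
m=hue(im,*HUES['blue'],roi=(250,140,420,400));P=ray(ci,blob(m),.06);print(rect(P)); print(ch(.01,.17))
to(.41,.34,.042,25)
E
```

```text
clock: 19.62
tcp_pos: [0.5476, 0.1964, 0.2063]
orientation: [-0.001, 1.0, 0.009, 0.002]
wrist_force: [0.3, -0.4, -0.1]
opening: 0.998
gripper_force: 0.0
clock: 20.12
tcp_pos: [0.4975, 0.1947, 0.2167]
orientation: [-0.0, 1.0, 0.009, 0.001]
wrist_force: [0.6, -0.1, 0.6]
opening: 1.001
gripper_force: 0.0
(array([519. , 192.7]), array([41.2,  7. ]), -89.1)
[0.58819377 0.19364185]
t 20.18 tcp [0.4976 0.1946 0.2165] yaw 0.96 | shift [-0.72 -6.75  6.98] turn [-0.   -0.01 -3.5 ] | open 0.998 F [0.3 0.4 0.1]
```

View pics/w6.png

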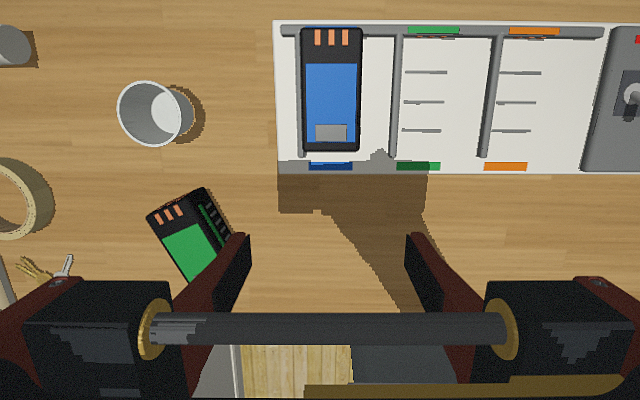

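Blue pack appears seated at (331,90), flush with its fences. The green pack is at (195,240) and the cup at (155,112). Checking both numerically.

Run:
```python
from h import *
im,ci=snap('wrist')
P=ray(ci,blob(hue(im,*HUES['blue'],roi=(290,50,370,155))),.06);print('blue panel',rect(P))
# green strip, for fence ref
print('fence back strip',ray(ci,[(433,30)],.022), 'cup',ray(ci,[(140,140)],0))
t,ct=snap('top'); P=ray(ct,blob(hue(t,*HUES['green'],roi=(170,220,235,290))),.05);print('green',rect(P))
P=ray(ct,blob(hue(t,*HUES['orange'],roi=(400,220,490,300))),.05);print('orange',rect(P))
to(.4195,.3455,.043,25.4)
```

```text
blue panel (array([577. , 193.1]), array([70.2, 46.8]), 0.9)
fence back strip [[0.64821169 0.09358589 0.022     ]] cup [[0.53372995 0.41133522 0.        ]]
green (array([406.8, 345. ]), array([68.1, 38.1]), 23.1)
orange (array([ 391.2, -352.3]), array([77. , 50.7]), -2.3)
t 20.27 tcp [0.4974 0.1945 0.2163] yaw 0.95 | shift [-0.22 -6.79  6.93] turn [-0.   -0.   -3.56] | open 0.996 F [ 0.1 -0.9 -0.6]
```

```bash
python3 -m inch '[[[0,0,0,0,0,-0.89,-1],[0,0,0,0,0,-0.89,-1],[0,0,0,0,0,-0.89,-1],[0,0,0,0,0,-0.89,-1],[-0.03,-0.97,0,0,0,0,-1],[-0.03,-0.97,0,0,0,0,-1],[-0.03,-0.97,0,0,0,0,-1],[-0.03,-0.97,0,0,0,0,-1],[-0.03,-0.97,0,0,0,0,-1],[-0.03,-0.97,0,0,0,0,-1],[-0.03,-0.97,0,0,0,0,-1],[0,0,1,0,0,0,-1]]]'
python3 -m inch '[[[0,0,1,0,0,0,-1],[0,0,0,0,0,0,-1],[0,0,0,0,0,0,-1]]]'
python3 - <<'E'
from h import *
im,ci=snap('wrist','w7.png')
m=hue(im,*HUES['green'],roi=(220,120,430,310));c=blob(m);print(c.min(0),c.max(0));P=ray(ci,c,.05);print('green',rect(P))
to(.4195,.3455,.043,25.4)
E
```

```text
clock: 21.78
tcp_pos: [0.4191, 0.349, 0.1926]
orientation: [-0.002, 0.975, 0.222, 0.002]
wrist_force: [-0.4, 0.8, 0.0]
opening: 1.002
gripper_force: 0.0
clock: 22.15
tcp_pos: [0.4195, 0.3459, 0.1671]
orientation: [-0.0, 0.975, 0.22, 0.0]
wrist_force: [0.4, 0.5, -0.1]
opening: 1.003
gripper_force: 0.0
[303 171] [357 245]
green (array([411.2, 339.3]), array([69.5, 46.5]), 25.3)
t 22.2 tcp [0.4196 0.3461 0.1674] yaw 25.44 | shift [-0.01  0.02  4.97] turn [-0.   -0.01  0.01] | open 1.0 F [0.3 0.  1. ]
```

```bash
python3 -m inch '[[[0,0.08,1,0,0,0,-1],[0,0,1,0,0,0,-1],[0,0,1,0,0,0,-1],[0,0,1,0,0,0,-1],[0,0,0.97,0,0,0,-1],[0,0,0,0,0,0,-1],[0,0,0,0,0,0,1],[0,0,0,0,0,0,1],[0,0,0,0,0,0,1],[0,0,0,0,0,0,1],[0,0,0,0,0,0,1],[0,0,0,0,0,0,1]]]' 30
python3 -m inch '[[[0,0,-1,0,0,0,1],[0,0,-1,0,0,0,1],[0,0,-1,0,0,0,1],[0,0,-1,0,0,0,1],[0,0,-1,0,0,0,1],[0,0,0,0,0,0,1]]]'
python3 - <<'E'
from h import *
x,y=ch(.010,.070);print(x,y)
to(x-.012,y-.007,.0575,.95)
E
```

```text
clock: 23.7
tcp_pos: [0.42, 0.344, 0.0428]
orientation: [-0.0, 0.975, 0.22, 0.0]
wrist_force: [-1.1, -0.6, 6.1]
opening: 0.638
gripper_force: 30.0
clock: 24.45
tcp_pos: [0.4202, 0.3442, 0.1681]
orientation: [-0.001, 0.975, 0.22, 0.001]
wrist_force: [-0.3, 0.9, -3.5]
opening: 0.636
gripper_force: 30.0
0.5898436911882946 0.09365546397940847
t 24.45 tcp [0.4202 0.3442 0.1681] yaw 25.46 | shift [ 6.13 10.4   4.42] turn [-0.01 -0.02  3.56] | open 0.636 F [-0.3  0.9 -3.5]
```

```bash
python3 -m inch '[[[0,0,0,0,0,0.89,1],[0,0,0,0,0,0.89,1],[0,0,0,0,0,0.89,1],[0,0,0,0,0,0.89,1],[0,0.95,0,0,0,0,1],[0.75,0.95,0,0,0,0,1],[0.75,0.95,0,0,0,0,1],[0.75,0.95,0,0,0,0,1],[0.75,0.95,0,0,0,0,1],[0.75,0.95,0,0,0,0,1],[0.75,0.95,0,0,0,0,1],[0.75,0.95,0,0,0,0,1]]]' 30
python3 -m inch '[[[0.75,0.95,0,0,0,0,1],[0.13,0.95,0,0,0,0,1],[0,0.9,0,0,0,0,1],[0,0,0,0,0,0,1],[0,0,0,0,0,0,1],[0,0,0,0,0,0,1]]]'
python3 - <<'E'
from h import *
im,ci=snap('wrist','w8.png')
P=ray(ci,blob(hue(im,*HUES['green'],roi=(220,190,430,310))),.05+.168-.043);print(rect(P))
x,y=ch(.010,.070)
to(x-.012,y-.007,.0575,.95)
E
```

```text
clock: 25.95
tcp_pos: [0.5536, 0.1532, 0.1658]
orientation: [0.001, 1.0, 0.009, -0.001]
wrist_force: [-0.5, 0.6, -3.7]
opening: 0.64
gripper_force: 30.0
clock: 26.7
tcp_pos: [0.577, 0.0875, 0.1669]
orientation: [-0.0, 1.0, 0.01, -0.0]
wrist_force: [0.5, 0.6, -4.3]
opening: 0.637
gripper_force: 30.0
(array([579.1,  87.6]), array([46.3, 46.3]), 1.1)
t 26.75 tcp [0.5771 0.0875 0.167 ] yaw 1.1 | shift [0.03 0.03 4.38] turn [-0.    0.    0.02] | open 0.64 F [-0.9  0.1 -4.3]
```

View pics/w8.png

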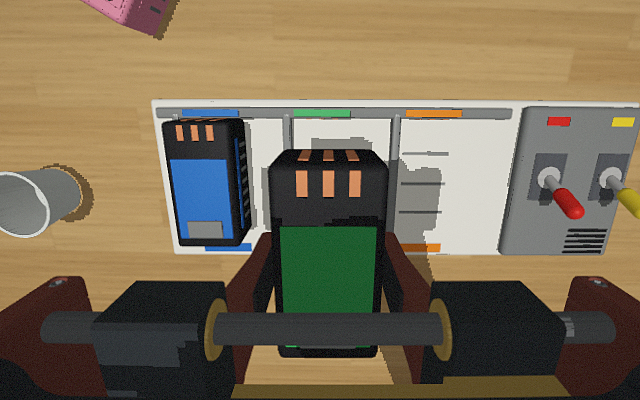

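Green pack is held square over its bay; blue still seated at (205,180); both toggles off. Lowering and pushing.

```bash
python3 -m inch '[[[0,0,1,0,0,0,1],[0,0,1,0,0,0,1],[0,0,1,0,0,0,1],[0,0,1,0,0,0,1],[0,0,0.4,0,0,0,1],[0,0,0,0,0,0,1],[0,0,0,0,0,0,1]]]' 20
python3 -m inch '[[[0.2,0,0,0,0,0,1],[0.2,0,0,0,0,0,1],[0.2,0,0,0,0,0,1],[0,0,0,0,0,0,1]]]'
python3 -m inch '[[[0.2,0,0,0,0,0,1],[0,0,0,0,0,0,1]]]'
python3 -m inch '[[[0.15,0,0,0,0,0,1],[0,0,0,0,0,0,1]]]'
```

```text
clock: 27.62
tcp_pos: [0.5782, 0.0868, 0.0582]
orientation: [-0.0, 1.0, 0.009, 0.001]
wrist_force: [0.5, 0.6, -3.7]
opening: 0.631
gripper_force: 20.0
clock: 28.12
tcp_pos: [0.5889, 0.0865, 0.0563]
orientation: [0.001, 1.0, 0.009, -0.004]
wrist_force: [-8.8, -0.9, -0.0]
opening: 0.637
gripper_force: 20.0
clock: 28.38
tcp_pos: [0.5895, 0.0864, 0.0554]
orientation: [0.001, 1.0, 0.009, -0.008]
wrist_force: [-19.7, -0.5, 8.5]
opening: 0.635
gripper_force: 20.0
clock: 28.62
tcp_pos: [0.5911, 0.0864, 0.055]
orientation: [0.002, 1.0, 0.009, -0.01]
wrist_force: [-25.1, -0.8, 10.5]
opening: 0.639
gripper_force: 20.0
```

Back fence contact at x≈0.589, as predicted. Ease off, then push left.

```bash
python3 -m inch '[[[-0.45,0,0.05,0,0,0,1],[0,-0.2,0,0,0,0,1],[0,-0.2,0,0,0,0,1],[0,0,0,0,0,0,1]]]'
python3 -m inch '[[[0,-0.15,0,0,0,0,1],[0,0,0,0,0,0,1]]]'
python3 -m inch '[[[0,-0.15,0,0,0,0,1],[0,0,0,0,0,0,1]]]'
```

```text
clock: 29.12
tcp_pos: [0.5901, 0.0938, 0.0562]
orientation: [0.002, 1.0, 0.008, -0.0]
wrist_force: [-3.8, -7.5, 0.1]
opening: 0.638
gripper_force: 20.0
clock: 29.38
tcp_pos: [0.5901, 0.094, 0.0562]
orientation: [0.004, 1.0, 0.007, -0.001]
wrist_force: [-3.1, -14.4, 2.4]
opening: 0.635
gripper_force: 20.0
clock: 29.62
tcp_pos: [0.5902, 0.0942, 0.0562]
orientation: [0.006, 1.0, 0.006, -0.001]
wrist_force: [-2.7, -20.7, 5.6]
opening: 0.633
gripper_force: 20.0
```

```bash
python3 -m inch '[[[0,0.35,0.1,0,0,0,1],[0,0,0,0,0,0,1],[0,0,0,0,0,0,-0.5],[0,0,0,0,0,0,-0.7],[0,0,0,0,0,0,-0.7],[0,0,-1,0,0,0,-0.7],[0,0,-1,0,0,0,-1],[0,0,-1,0,0,0,-1],[0,0,-1,0,0,0,-1],[0,0,-1,0,0,0,-1],[-1,0,-1,0,0,0,-1],[-1,0,0,0,0,0,-1]]]'
python3 -m inch '[[[-1,0,-0.5,0,0,0,-1],[-1,0,0,0,0,0,-1],[0,0,0,0,0,0,-1],[0,0,0,0,0,0,-1]]]'
python3 - <<'E'
from h import *
im,ci=snap('wrist','w9.png')
for n,roi in dict(blue=(190,40,310,155),green=(290,40,380,155)).items():
    P=ray(ci,blob(hue(im,*HUES[n],roi=roi)),.06);print(n,rect(P))
print(ch(-.0014,.17),ch(-.0014,.07))
t,ct=snap('top')
P=ray(ct,blob(hue(t,*HUES['orange'],s=150,roi=(400,220,490,300))),.05);print('orange',rect(P))
to(.4045,-.351,.043,-2.3)
E
```

```text
clock: 31.12
tcp_pos: [0.5408, 0.0955, 0.2058]
orientation: [-0.001, 1.0, 0.009, 0.002]
wrist_force: [-0.9, -0.2, 0.4]
opening: 1.003
gripper_force: 0.0
clock: 31.62
tcp_pos: [0.4907, 0.094, 0.2163]
orientation: [-0.0, 1.0, 0.009, 0.001]
wrist_force: [-0.2, -0.2, 0.4]
opening: 0.999
gripper_force: 0.0
blue (array([577.1, 193.6]), array([70.2, 47. ]), 0.8)
green (array([578.5,  93.2]), array([69.9, 46.5]), 0.9)
[0.57679532 0.19345376] [0.57844524 0.09346737]
orange (array([ 394.6, -349.8]), array([70.3, 45.3]), -2.3)
t 31.73 tcp [0.4907 0.0938 0.2159] yaw 0.98 | shift [-2.73 17.92  6.92] turn [-0.   -0.01  0.48] | open 0.998 F [ 0.1 -0.7  0.2]
```

Blue and green are home to within 1 mm. On to orange.

```bash
python3 -m inch '[[[0,0,0,0,0,0.48,-1],[0,0.95,0,0,0,0,-1],[0,0.95,0,0,0,0,-1],[0,0.95,0,0,0,0,-1],[0,0.95,0,0,0,0,-1],[0,0.95,0,0,0,0,-1],[0,0.95,0,0,0,0,-1],[0,0.95,0,0,0,0,-1],[0,0.95,0,0,0,0,-1],[-0.3,0.95,0,0,0,0,-1],[-0.3,0.95,0,0,0,0,-1],[-0.3,0.95,0,0,0,0,-1]]]'
python3 -m inch '[[[-0.3,0.95,0,0,0,0,-1],[-0.3,0.95,0,0,0,0,-1],[-0.3,0.95,0,0,0,0,-1],[-0.3,0.95,0,0,0,0,-1],[-0.3,0.95,0,0,0,0,-1],[-0.3,0.95,0,0,0,0,-1],[0,0.85,0,0,0,0,-1],[0,0,1,0,0,0,-1],[0,0,1,0,0,0,-1],[0,0,0,0,0,0,-1],[0,0,0,0,0,0,-1]]]'
python3 - <<'E'
from h import *
im,ci=snap('wrist','w10.png')
c=blob(hue(im,*HUES['orange'],s=150,roi=(220,120,430,310)));print(c.min(0),c.max(0));P=ray(ci,c,.05);q=rect(P);print('orange',q)
a=np.radians(q[2]);p=q[0]/1000+.0114*np.array([np.cos(a),np.sin(a)]);print(p)
to(*p,.043,q[2])
E
```

```text
clock: 33.22
tcp_pos: [0.4571, -0.1675, 0.2158]
orientation: [0.0, 1.0, -0.02, 0.0]
wrist_force: [-0.2, 0.0, 0.0]
opening: 1.001
gripper_force: 0.0
clock: 34.6
tcp_pos: [0.4058, -0.3287, 0.1665]
orientation: [0.0, 1.0, -0.02, 0.0]
wrist_force: [0.4, -0.4, -0.6]
opening: 0.994
gripper_force: 0.0
[326 169] [380 244]
orange (array([ 396.3, -350.1]), array([70. , 46.3]), -2.4)
[ 0.40769    -0.35057738]
t 34.65 tcp [ 0.4059 -0.3288  0.1668] yaw -2.31 | shift [0.11 0.87 4.95] turn [ 0.01 -0.01  0.01] | open 1.001 F [-0.5  0.  -0.4]
```

```bash
python3 -m inch '[[[0.1,0.87,0,0,0,0,-1],[0,0,1,0,0,0,-1],[0,0,1,0,0,0,-1],[0,0,1,0,0,0,-1],[0,0,1,0,0,0,-1],[0,0,0.95,0,0,0,-1],[0,0,0,0,0,0,-1],[0,0,0,0,0,0,1],[0,0,0,0,0,0,1],[0,0,0,0,0,0,1],[0,0,0,0,0,0,1],[0,0,0,0,0,0,1]]]' 30
python3 -m inch '[[[0,0,0,0,0,0,1],[0,0,-1,0,0,0,1],[0,0,-1,0,0,0,1],[0,0,-1,0,0,0,1],[0,0,-1,0,0,0,1],[0,0,-1,0,0,0,1],[0,0,0,0,0,0,1]]]'
python3 - <<'E'
from h import *
x,y=ch(.010,-.030);print(x,y)
to(x-.012,y-.007,.0575,.95)
E
```

```text
clock: 36.15
tcp_pos: [0.4071, -0.3503, 0.0428]
orientation: [0.0, 1.0, -0.02, 0.0]
wrist_force: [-1.2, 0.5, 6.0]
opening: 0.634
gripper_force: 30.0
clock: 37.02
tcp_pos: [0.4074, -0.3506, 0.1682]
orientation: [0.001, 1.0, -0.02, 0.001]
wrist_force: [-0.2, -0.5, -4.2]
opening: 0.635
gripper_force: 30.0
0.5914936163205637 -0.006330923829422321
t 37.02 tcp [ 0.4074 -0.3506  0.1682] yaw -2.31 | shift [  7.11 -13.37   4.43] turn [ 0.01 -0.02 -0.47] | open 0.635 F [-0.2 -0.5 -4.2]
```

```bash
python3 -m inch '[[[0,0,0,0,0,-0.47,1],[0.5,-0.95,0,0,0,0,1],[0.5,-0.95,0,0,0,0,1],[0.5,-0.95,0,0,0,0,1],[0.5,-0.95,0,0,0,0,1],[0.5,-0.95,0,0,0,0,1],[0.5,-0.95,0,0,0,0,1],[0.5,-0.95,0,0,0,0,1],[0.5,-0.95,0,0,0,0,1],[0.5,-0.95,0,0,0,0,1],[0.5,-0.95,0,0,0,0,1],[0.5,-0.95,0,0,0,0,1]]]' 30
python3 -m inch '[[[0.5,-0.95,0,0,0,0,1],[0.5,-0.95,0,0,0,0,1],[0.5,-0.95,0,0,0,0,1],[0.1,-0.07,0,0,0,0,1],[0,0,0,0,0,0,1],[0,0,0,0,0,0,1],[0,0,0,0,0,0,1]]]'
python3 - <<'E'
from h import *
im,ci=snap('wrist','w11.png')
x,y=ch(.010,-.030)
to(x-.012,y-.007,.0575,.95)
E
```

```text
clock: 38.52
tcp_pos: [0.5392, -0.0858, 0.1652]
orientation: [-0.0, 1.0, 0.008, -0.001]
wrist_force: [0.5, -1.1, -2.5]
opening: 0.634
gripper_force: 30.0
clock: 39.4
tcp_pos: [0.5785, -0.0141, 0.167]
orientation: [0.0, 1.0, 0.007, -0.0]
wrist_force: [-0.3, -0.3, -4.2]
opening: 0.634
gripper_force: 30.0
t 39.45 tcp [ 0.5786 -0.0139  0.1672] yaw 0.85 | shift [ 0.04 -0.02  4.39] turn [ 0.    0.   -0.01] | open 0.638 F [ 0.1 -0.1 -2.8]
```

View pics/w11.png

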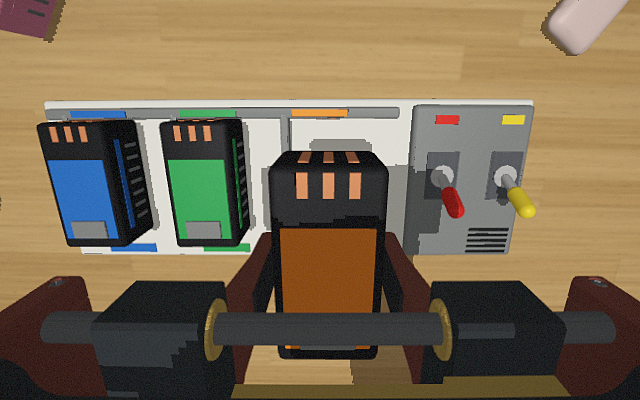

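Orange pack is held square over its bay; blue (95,190) and green (205,190) are seated; both bats still lean forward (off). Same placing routine.

```bash
python3 -m inch '[[[0,0,1,0,0,0,1],[0,0,1,0,0,0,1],[0,0,1,0,0,0,1],[0,0,1,0,0,0,1],[0,0,0.4,0,0,0,1],[0,0,0,0,0,0,1],[0,0,0,0,0,0,1]]]' 20
python3 -m inch '[[[0.2,0,0,0,0,0,1],[0.2,0,0,0,0,0,1],[0.2,0,0,0,0,0,1],[0,0,0,0,0,0,1]]]'
python3 -m inch '[[[0.2,0,0,0,0,0,1],[0,0,0,0,0,0,1]]]'
python3 -m inch '[[[0.1,0,0,0,0,0,1],[0,0,0,0,0,0,1]]]'
```

```text
clock: 40.33
tcp_pos: [0.5797, -0.0131, 0.0582]
orientation: [-0.0, 1.0, 0.008, 0.001]
wrist_force: [0.1, -0.6, -2.7]
opening: 0.636
gripper_force: 20.0
clock: 40.83
tcp_pos: [0.5914, -0.013, 0.0564]
orientation: [0.0, 1.0, 0.008, -0.003]
wrist_force: [-6.8, 0.5, 0.2]
opening: 0.634
gripper_force: 20.0
clock: 41.08
tcp_pos: [0.5921, -0.0132, 0.0555]
orientation: [0.0, 1.0, 0.008, -0.007]
wrist_force: [-16.7, 0.5, 4.9]
opening: 0.639
gripper_force: 20.0
clock: 41.32
tcp_pos: [0.5923, -0.0133, 0.0551]
orientation: [0.001, 1.0, 0.008, -0.01]
wrist_force: [-21.2, -0.1, 8.9]
opening: 0.636
gripper_force: 20.0
```

```bash
python3 -m inch '[[[-0.4,0,0.05,0,0,0,1],[0,-0.2,0,0,0,0,1],[0,-0.2,0,0,0,0,1],[0,0,0,0,0,0,1]]]'
python3 -m inch '[[[0,-0.15,0,0,0,0,1],[0,0,0,0,0,0,1]]]'
python3 -m inch '[[[0,-0.15,0,0,0,0,1],[0,0,0,0,0,0,1]]]'
python3 -m inch '[[[0,0.35,0.1,0,0,0,1],[0,0,0,0,0,0,1],[0,0,0,0,0,0,-0.5],[0,0,0,0,0,0,-0.7],[0,0,0,0,0,0,-0.7],[0,0,-1,0,0,0,-0.7],[0,0,-1,0,0,0,-1],[0,0,-1,0,0,0,-1],[0,0,-1,0,0,0,-1],[0,0,-1,0,0,0,-1],[-1,0,-1,0,0,0,-1],[-1,0,0,0,0,0,-1]]]'
python3 -m inch '[[[-1,0,-0.5,0,0,0,-1],[-1,0,0,0,0,0,-1],[0,0,0,0,0,0,-1],[0,0,0,0,0,0,-1]]]'
python3 - <<'E'
from h import *
im,ci=snap('wrist','w12.png')
for n,roi in dict(blue=(60,40,190,155),green=(190,40,290,155),orange=(290,40,370,155)).items():
    P=ray(ci,blob(hue(im,*HUES[n],s=110,roi=roi)),.06);print(n,rect(P))
print(ch(-.0014,.17),ch(-.0014,.07),ch(-.0014,-.03))
x,y=ch(-.048,-.205);to(x,y,.064,.95)
E
```

```text
clock: 41.82
tcp_pos: [0.5914, -0.0063, 0.0562]
orientation: [0.002, 1.0, 0.007, -0.0]
wrist_force: [-2.8, -8.6, -0.6]
opening: 0.636
gripper_force: 20.0
clock: 42.08
tcp_pos: [0.5914, -0.006, 0.0563]
orientation: [0.004, 1.0, 0.006, -0.0]
wrist_force: [-2.9, -15.0, 1.3]
opening: 0.633
gripper_force: 20.0
clock: 42.32
tcp_pos: [0.5915, -0.0057, 0.0566]
orientation: [0.006, 1.0, 0.005, -0.0]
wrist_force: [-2.8, -22.2, 2.6]
opening: 0.637
gripper_force: 20.0
clock: 43.82
tcp_pos: [0.5424, -0.0042, 0.2057]
orientation: [-0.0, 1.0, 0.008, 0.002]
wrist_force: [-0.4, -0.7, -0.9]
opening: 1.003
gripper_force: 0.0
clock: 44.32
tcp_pos: [0.4922, -0.0053, 0.2162]
orientation: [-0.0, 1.0, 0.008, 0.001]
wrist_force: [0.4, 0.2, -0.3]
opening: 1.0
gripper_force: 0.0
blue (array([577.3, 194.1]), array([71.5, 47.3]), 0.7)
green (array([578.8,  93.5]), array([70.2, 46.9]), 0.8)
orange (array([580.5,  -6.9]), array([70.8, 46.9]), 0.9)
[0.57679532 0.19345376] [0.57844524 0.09346737] [ 0.58009517 -0.00651902]
t 44.38 tcp [ 0.4923 -0.0054  0.2161] yaw 0.94 | shift [1.64 7.1  6.08] turn [-0.   -0.01 -0.  ] | open 0.998 F [0.1 0.7 0.7]
```

View pics/w12.png

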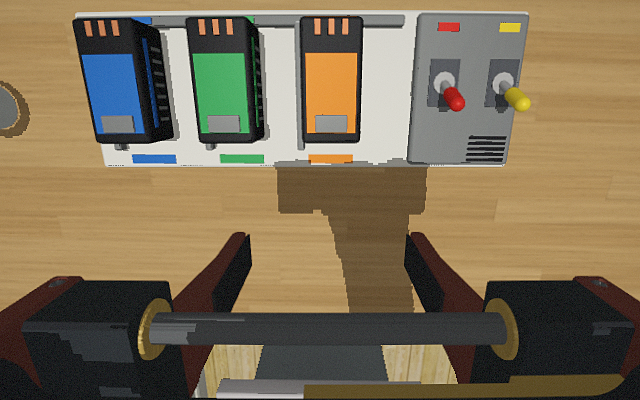

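All three packs are home within about 1 mm and 0.3°: blue (125,85), green (230,85), orange (331,80). Bats at (455,98) and (520,98) are off. Now the fan toggle with closed fingers.

```bash
python3 -m inch '[[[0.2,0.89,0,0,0,0,1],[0.2,0.89,0,0,0,0,1],[0.2,0.89,0,0,0,0,1],[0.2,0.89,0,0,0,0,1],[0.2,0.89,0,0,0,0,1],[0.2,0.89,0,0,0,0,1],[0.2,0.88,0,0,0,0,1],[0.2,0.88,0,0,0,0,1],[0,0,0,0,0,0,1],[0,0,0,0,0,0,1]]]'
python3 -m inch '[[[0,0,1,0,0,0,1],[0,0,1,0,0,0,1],[0,0,1,0,0,0,1],[0,0,1,0,0,0,1],[0,0,1,0,0,0,1],[0,0,1,0,0,0,1],[0,0,0.1,0,0,0,1],[0,0,0,0,0,0,1]]]'
python3 -c "
from h import *
x,y=ch(.012,-.205);to(x,y,.064,.95)"
```

```text
clock: 45.62
tcp_pos: [0.5343, -0.1815, 0.2156]
orientation: [-0.0, 1.0, 0.008, -0.0]
wrist_force: [-0.0, 0.4, -0.7]
opening: 0.002
gripper_force: 0.0
clock: 46.62
tcp_pos: [0.5346, -0.1819, 0.064]
orientation: [-0.0, 1.0, 0.008, 0.0]
wrist_force: [0.9, 0.6, 0.3]
opening: 0.006
gripper_force: 0.0
t 46.62 tcp [ 0.5346 -0.1819  0.064 ] yaw 0.96 | shift [ 2.47  0.02 -0.  ] turn [-0. -0.  0.] | open 0.006 F [0.9 0.6 0.3]
```

```bash
python3 -m inch '[[[0.4,0,0,0,0,0,1],[0.4,0,0,0,0,0,1],[0.4,0,0,0,0,0,1],[0.4,0,0,0,0,0,1],[0.4,0,0,0,0,0,1],[0.3,0,0,0,0,0,1],[0,0,0,0,0,0,1],[0,0,0,0,0,0,1]]]'
python3 -m inch '[[[-0.5,0,-1,0,0,0,1],[-0.5,0,-1,0,0,0,1],[-0.5,0,-1,0,0,0,1],[-0.9,0,-1,0,0,0,1],[0,0,-1,0,0,0,1],[0,0,-1,0,0,0,1],[0,0,0,0,0,0,1],[0,0,0,0,0,0,1]]]'
python3 - <<'E'
from h import *
im,ci=snap('wrist','w13.png');cv2.imwrite('pics/w13.png',im[0:260,140:500,::-1])
x,y=ch(-.048,-.145);to(x,y,.064,.95)
E
```

```text
clock: 47.62
tcp_pos: [0.5893, -0.1817, 0.0629]
orientation: [-0.0, 1.0, 0.008, -0.003]
wrist_force: [-6.9, 0.5, 5.0]
opening: 0.003
gripper_force: 4.1
clock: 48.62
tcp_pos: [0.5314, -0.1824, 0.2127]
orientation: [-0.0, 1.0, 0.008, -0.0]
wrist_force: [-0.9, 0.2, 1.0]
opening: 0.006
gripper_force: 0.0
t 48.67 tcp [ 0.5311 -0.1824  0.2123] yaw 0.92 | shift [ 0.21 -2.4   5.93] turn [-0.    0.01 -0.  ] | open 0.008 F [-0.5  0.7  0.2]
```

View pics/w13.png

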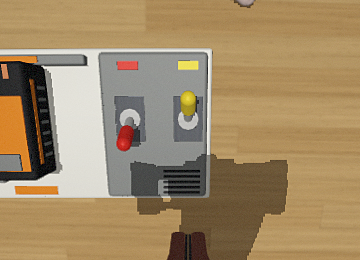

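Yellow bat (188,103) now leans back (on); red (125,137) still leans forward (off). Now power.

```bash
python3 -m inch '[[[0.1,-0.8,0,0,0,0,1],[0.1,-0.8,0,0,0,0,1],[0,-0.8,0,0,0,0,1],[0,0,1,0,0,0,1],[0,0,1,0,0,0,1],[0,0,1,0,0,0,1],[0,0,1,0,0,0,1],[0,0,1,0,0,0,1],[0,0,0.93,0,0,0,1],[0,0,0,0,0,0,1],[0,0,0,0,0,0,1]]]'
python3 -m inch '[[[0.4,0,0,0,0,0,1],[0.4,0,0,0,0,0,1],[0.4,0,0,0,0,0,1],[0.4,0,0,0,0,0,1],[0.4,0,0,0,0,0,1],[0.3,0,0,0,0,0,1],[0,0,0,0,0,0,1],[0,0,0,0,0,0,1]]]'
python3 -m inch '[[[-0.5,0,-1,0,0,0,1],[-0.5,0,-1,0,0,0,1],[-0.5,0,-1,0,0,0,1],[-1,0,-1,0,0,0,1],[-1,0,-1,0,0,0,1],[-0.5,0,-1,0,0,0,1],[0,0,0,0,0,0,1],[0,0,0,0,0,0,1]]]'
python3 - <<'E'
from h import *
im,ci=snap('wrist','w14.png')
for n,roi in dict(blue=(0,10,140,155),green=(60,10,250,155),orange=(150,10,310,155)).items():
    P=ray(ci,blob(hue(im,*HUES[n],s=110,roi=roi)),.06);print(n,rect(P))
print(r.observe()['tcp_pos'])
E
```

```text
clock: 50.05
tcp_pos: [0.5357, -0.1226, 0.0653]
orientation: [0.0, 1.0, 0.008, -0.0]
wrist_force: [-0.0, -0.1, 1.1]
opening: 0.004
gripper_force: 0.0
clock: 51.05
tcp_pos: [0.5893, -0.1218, 0.0646]
orientation: [-0.0, 1.0, 0.008, -0.004]
wrist_force: [-11.2, 0.5, 10.5]
opening: 0.003
gripper_force: 6.8
clock: 52.05
tcp_pos: [0.4935, -0.123, 0.2147]
orientation: [-0.0, 1.0, 0.008, 0.0]
wrist_force: [0.1, 0.9, 0.0]
opening: 0.003
gripper_force: 0.0
blue (array([574.8, 173.1]), array([74.3, 21.1]), -15.8)
green (array([579.1,  94.2]), array([71. , 47.1]), 0.7)
orange (array([580.8,  -6.3]), array([70.6, 47.1]), 1.0)
[ 0.49334234 -0.12298105  0.21432416]
```

View pics/w14.png

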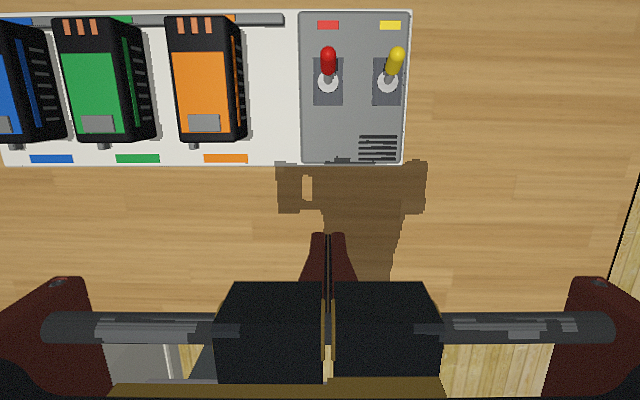

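Both bats (328,60) and (396,60) lean back (on). Green and orange are still home; blue is cut off by the frame, so I'll check it from the top camera and then hand in.

Run:
```python
from h import *
t,ct=snap('top'); q=rect(ray(ct,blob(hue(t,*HUES['blue'],roi=(235,170,285,232))),.06)); print(q)
if np.abs(q[0]-[576,193.5]).max()<5 and abs(q[2]-.9)<2.5: print(r.finish_job())
```

```text
(array([574.4, 194.2]), array([72. , 45.5]), 1.6)
the job is handed in; nothing more can be done
None
```

The job is handed in: the blue, green and orange packs measured home in their bays, both toggles were switched off first, then fan and power were switched back on in that order, and the arm never touched the cup or the soap; no verdict came back.

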